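# Snap the burnishing spindle into the floating holder and tug-test it

## Robot

A 7-joint arm with a two-finger parallel gripper is mounted at the origin on the work surface. World frame = base frame: x ahead of the robot, y to its left, z up, the work surface at z = 0. Lengths are in m, angles in rad, forces in N, time in s.
With the tool pointing down it reaches from about 0.4 to 0.85 m from the base axis. Payload 10.4 kg.
Tool frame: the origin (TCP) lies between the finger pads; the fingertips stand tip_extent ahead of it and the grasp point (between the pads) lies 2 mm behind it (tip_extent is the distance from the TCP to the fingertips, in m); z points along the fingers, y is the direction in which the jaws open and shut (so a half turn about z gives the same grasp; the last joint's range is limited). The gripper opens to 87 mm and grips with 3 to 60 N. Pads are 19 mm wide; open, the fingers measure 117 mm over their backs; the gripper's body (75 mm by 190 mm) begins 51 mm behind the grasp point.
Start: joints at [-0.023, 0.332, -0.065, 1.46, 0.022, 1.35, -0.088], TCP at [0.625, 0, 0.24] pointing down, gripper open.
Joint ranges: [-2.6, 2.6], [-0.5, 2.12], [-1.47, 1.34], [0.16, 2.42], [-1.27, 4.41], [0.06, 2.06], [-2.6, 2.6]. Speed limits (rad/s): [2.22, 2.22, 2.79, 2.79, 3.14, 3.14, 3.14].

## Interface

Orientations are given as a unit quaternion [x, y, z, w].
In Python, from bench import read_state, camera, camera_params, close_job, tip_extent gives the robot as it stands. The module is installed in compiled form; this text tells all that it offers.
- The arm moves only by the tool send_rows, never from a script. Its argument "steps" is a list of rows, each a list of 7 numbers: the turn, a rotation vector about the tool's x, y, z in degrees, then the shift along the tool's x, y, z in m, then the gripper's target within -1 to 1 (shut at 1, half-way at 0, fully open at -1). In form: [[ax, ay, az, x, y, z, jaw], ...]. A call has exactly 10 rows; each row shifts and turns the pose as measured when the row begins, along the tool's axes as they then stand; what a row does not reach is not made up. A row lasts 1/10 s, in which the tool goes at most 50 mm and 8.59 degrees, less where a joint would pass 70% of its speed; a pose out of reach is approached as far as the arm can. A call with a gripper value outside its range is refused whole. The fingers move at their own pace and stop on an object; "force" is the grip in N (left out, the last holds). Time passes only in rows, so rows that do not move let the fingers close, or fill a call up. It gives the time, the measured TCP pose, the force and the opening at its end, in the units of the state.
- read_state(): the state, without advancing time (a new reading comes with each control period).
- camera(name): name is "scene" or "side" or "wrist"; returns (picture, depth): 480x640x3 uint8, blue, green, red; 480x640 float32, m along the optical axis (not along the pixel's ray), 0 where there is no reading.
- camera_params(name): a dict with "camera_matrix" (3x3 intrinsics, pixels), "dist" ([k1, k2, p1, p2, k3] as OpenCV has them; the pictures are not rectified), "world_from_camera" (4x4, takes a point from camera to world coordinates). Camera axes: x right, y down, z forward; pixel columns grow to the right and rows downward; lengths in m; the calibration is good to about 2 mm. A picture is of the moment at which its call begins: read the wrist's pose just before it. camera_params takes no time and is no camera call; for the wrist camera it gives the pose at the moment of the call.
- close_job(): hands the job in, once; it reports no verdict.
The state is a dict: "time": time; "joint_positions": joint angles; "joint_vel": joint speeds; "joint_torque": joint torques, N m; "ee_pos": TCP position; "eef_rot": TCP orientation; "ft_force": force on the tool from outside, world axes, zero at the start; "torque": the same for the moment, N m; "width": finger opening in m.
Only numpy, scipy, OpenCV 4.12 (cv2) and the standard library are available. Lean on these libraries where they do the work, as an engineer would, in place of code of your own. Each camera call takes 0.05 s, during which the arm holds its last target.

## Task

Take the round-topped, straight-handled spindle out of the wooden rack and push it gently down into the socket of the spring-borne tool holder until it snaps fully home, shoulder on the block. Then, still gripping it, tug it straight up with about 12 N and keep that pull on for a second to prove that the detent retains it; never push it harder than 20 N or pull it harder than 18 N. Ease the pull off, let go and leave the spindle home in the socket, everything else undisturbed.

Things in the scene. Friction and masses are not known exactly. Their poses are not given: they have to be found in the camera images.
- spindle: The spindle to fit: brass shank below, straight light wooden handle with a domed top above; stands in one of the rack's three holes. Round about its z axis, which points up to the dome; origin at the centre of the nose's underside. Upward: nose cone 8 to 16 mm diameter over the first 8 mm, then 16 mm shank with an 10 mm ring groove between 9 and 18 mm, shank ends at 40 mm. 0.10 to 0.21 kg.
- spindle_shoulder (a point): Centre of the underside of the spindle's brass flange (30 mm diameter, 5 mm thick), 40 mm above the spindle's origin; axes as the spindle's.
- spindle_grip (a point): On the spindle's axis, 70 mm above its origin, in the straight wooden handle (24 mm diameter, from 45 to 92 mm above the origin): grasp here. The dome on top has the same diameter and ends at 104 mm.
- holder_mouth (a point): Centre of the socket's mouth, on the top face of the steel socket block (60 x 66 mm, 52 mm tall), z up; 92 mm above the table when unloaded. Socket: round, 18 mm diameter, 46 mm deep. The block stands between two grey cheeks, 96 mm over their outsides, 76 mm tall. With the spindle fully home, spindle_shoulder and holder_mouth coincide (the nose then stands 6 mm off the socket's floor).
- detent (a point): On the socket's axis, 27.5 mm below the mouth, at the height of the four spring balls that snap into the spindle's groove. The nose meets them with the shoulder about 10 mm above the mouth; pushing past them takes about 8 to 13 N in all; then it goes down easily until the shoulder meets the block. Snapped home it has no play and comes out only above about 30 N.
- holder (a joint): Height of the spring-borne socket block against its foot in m: 0 with the socket empty and at rest, positive up, stops at 13 mm either way. The spring is 5000 N/m both ways: each newton of push or pull moves the block 0.2 mm. A 12 N tug beyond the spindle's own weight reads +0.0024, a 12 N push -0.0024; the seated spindle's weight alone about -0.0003.
- scale (a point): Middle mark of the steel scale on the foot's +x side: black marks 2.4 mm apart. A brass pointer on the socket block moves along it and stands at the middle mark when the holder is unloaded.
- rack: Dark wooden block 75 x 240 x 45 mm, fixed, origin at the centre of its underside, z up, its long side along its y axis. Three square holes 18.2 mm wide and 36 mm deep in its top at -80, 0 and +80 mm along y, each with a spindle standing loosely in it, nose down (nose 9 mm above the table).
- stand: The foot of the tool holder, fixed to the bench: 130 x 110 mm steel plate, origin at the centre of its underside; the socket's axis goes up through this origin.
- disc_tool: Bystander in the rack: a similar spindle with a flat wooden disc head 38 mm across, top at 93 mm above its nose, plain steel shank; leave it in its hole.
- cone_tool: Bystander in the rack: a similar spindle with a tapering wooden cone head, top at 98 mm above its nose, plain steel shank; leave it in its hole.
- brass_block: Bystander: brass block 70 x 30 x 35 mm lying on the bench, origin at its underside's centre.
- glue_jar: Bystander: jar 56 mm diameter, 75 mm tall, white cap, origin at its underside's centre.
- spool: Bystander: white plastic spool 40 mm diameter, 32 mm tall, origin at its underside's centre.
- screwdriver: Bystander: screwdriver lying on the bench.
- tin: Bystander: blue rectangular tin 60 x 100 x 130 mm with a white cap, origin at its underside's centre.

How it is judged:
By the outcome, as a careful person would: the job done as asked, in the order asked, and still so for the second after the job is handed in, with the robot touching nothing.
It also fails if it takes over 64 s, if anything falls off the work surface, if the arm or the gripper's body presses on something with over 40 N, if the wrist force passes 120 N, or if a joint passes its speed limit or range.

## Working session

There is one attempt and no reset: what is moved stays moved. The work goes in short steps, Python scripts to look and compute and a tool call to move; the robot and the scene stay as the last step left them, time stands still between calls to the robot, and variables do not carry over. Pictures are saved under pics/ and viewed, and the job is handed in when it is done.

Besides the shell and the picture viewer there is one more tool, called after "Call:" as name(argument=value, ...), one argument or row to a line, values as JSON. send_rows: Moves the arm, as the interface text tells. Its arguments: {"type":"object","properties":{"steps":{"type":"array"},"force":{"type":"number"}},"required":["steps"]}

```bash
mkdir -p pics
python3 - <<'E'
from bench import *
import cv2, numpy as np
s=read_state()
for k,v in s.items(): print(k,np.round(v,4))
print(tip_extent if not callable(tip_extent) else tip_extent())
for n in ["scene","side"]:
    im,d=camera(n); cv2.imwrite(f"pics/{n}0.png",im); np.savez(f"{n}0.npz",im=im,d=d)
    p=camera_params(n); print(n,p)
E
```

```text
time 0.0
joint_positions [-0.0226  0.3329 -0.0647  1.4609  0.0216  1.3499 -0.0885]
joint_vel [-0.001  -0.0012  0.0008 -0.0013  0.0011 -0.0004  0.0004]
joint_torque [-1.00000e-04 -6.23246e+01  2.44000e-02 -3.89891e+01 -6.14000e-02
  3.98000e-02  2.00000e-04]
ee_pos [ 0.6246 -0.      0.2388]
eef_rot [ 7.071e-01  7.071e-01 -5.000e-04 -5.000e-04]
ft_force [-0.7662  0.1824 -0.3178]
torque [-0.0098  0.0082  0.0337]
width 0.0869
0.017
scene {'camera_matrix': array([[435.09471094,   0.        , 318.36708072],
       [  0.        , 435.09471094, 240.16916355],
       [  0.        ,   0.        ,   1.        ]]), 'dist': array([-0.05905097,  0.        ,  0.        ,  0.        ,  0.        ]), 'world_from_camera': array([[ 0.88737459,  0.30565339, -0.34517002,  0.90050052],
       [ 0.46080578, -0.61229945,  0.64245422, -0.56557905],
       [-0.0149791 , -0.72915389, -0.68418582,  0.70952905],
       [ 0.        ,  0.        ,  0.        ,  1.        ]])}
side {'camera_matrix': array([[467.79202961,   0.        , 318.96869698],
       [  0.        , 467.79202961, 230.38806109],
       [  0.        ,   0.        ,   1.        ]]), 'dist': array([-0.10778737,  0.        ,  0.        ,  0.        ,  0.        ]), 'world_from_camera': array([[-0.86520282, -0.30361244,  0.39905334,  0.1555142 ],
       [-0.50130679,  0.50669912, -0.70138969,  0.77623474],
       [ 0.01075066, -0.80689249, -0.59060049,  0.70812526],
       [ 0.        ,  0.        ,  0.        ,  1.        ]])}
```

View pics/scene0.png

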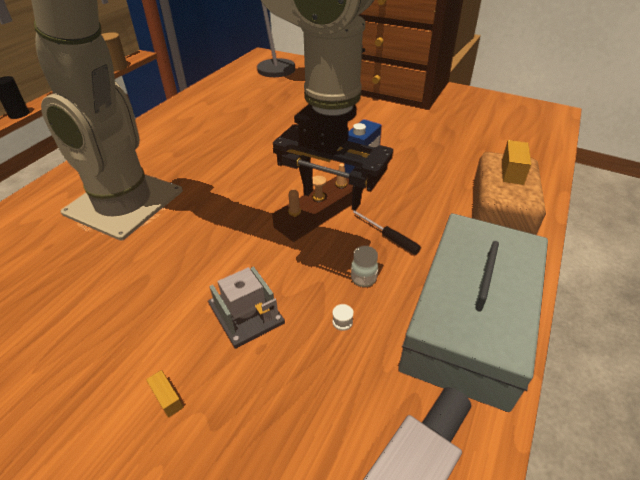

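View pics/side0.png

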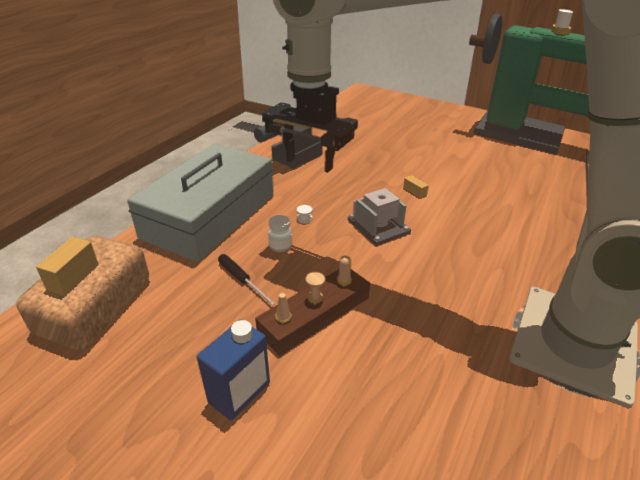

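Scene view: the socket hole is at about (240,285) and the domed handle at about (295,202), on the rack's near-left end. Side view: the dome is at (345,262), the disc at (315,280), the cone at (283,300) and the socket at (381,197). I'll zoom in and measure.

```bash
cat > h.py <<'E'
import numpy as np, cv2
from bench import *
def ray(P,u,v):
    K,D,T=P["camera_matrix"],P["dist"],np.array(P["world_from_camera"])
    n=cv2.undistortPoints(np.array([[[u,v]]],float),K,D)[0,0]
    return T[:3,3],T[:3,:3]@np.array([n[0],n[1],1.])
def onz(P,u,v,z):
    o,d=ray(P,u,v); return o+d*(z-o[2])/d[2]
def dep(P,u,v,d):
    o,r=ray(P,u,v); return o+r*d
def proj(P,X):
    T=np.linalg.inv(P["world_from_camera"]); 
    return cv2.projectPoints(np.array([X],float),cv2.Rodrigues(T[:3,:3])[0],T[:3,3],P["camera_matrix"],P["dist"])[0][0,0]
E
python3 - <<'E'
from h import *
a=np.load("scene0.npz")["im"]; b=np.load("side0.npz")["im"]
c=[cv2.resize(a[260:350,190:310],None,fx=3.2,fy=3.2,interpolation=3),cv2.resize(a[160:250,260:380],None,fx=3.2,fy=3.2,interpolation=3),
 cv2.resize(b[170:260,330:450],None,fx=3.2,fy=3.2,interpolation=3),cv2.resize(b[250:340,260:380],None,fx=3.2,fy=3.2,interpolation=3)]
cv2.imwrite("pics/crop0.png",np.vstack([np.hstack(c[:2]),np.hstack(c[2:])]))
E
```

```text
(no output)
```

View pics/crop0.png

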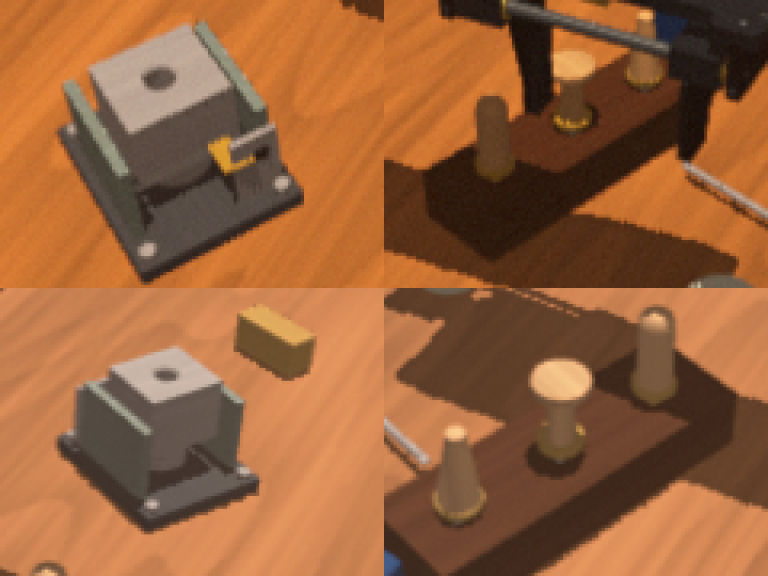

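Run:
```python
from h import *
P=camera_params("scene");Q=camera_params("side")
A=np.load("scene0.npz");B=np.load("side0.npz")
print("socket",onz(P,239.7,284.1,.092),onz(Q,382.2,197.2,.092))
# block top face depth check
for (p,X,u,v) in((P,A,230,290),(Q,B,372,203)): print(dep(p,u,v,X["d"][v,u]))
# handle points by depth
for (p,X,u,v) in((P,A,294,202),(Q,B,345,270)): print("handle",dep(p,u,v,X["d"][v,u]))
def tri(p,a,q,b):
    o1,d1=ray(p,*a);o2,d2=ray(q,*b);d1/=np.linalg.norm(d1);d2/=np.linalg.norm(d2)
    t=np.linalg.lstsq(np.c_[d1,-d2],o2-o1,rcond=None)[0]; x,y=o1+d1*t[0],o2+d2*t[1]; return (x+y)/2,np.linalg.norm(x-y)
print(tri(P,(239.7,284.1),Q,(382.2,197.2)))
for uv in((293.3,193),(293.7,202),(294.5,212)): print(onz(P,*uv,.079))
print("top",tri(P,(293.2,191.5),Q,(344.7,259.5)))
# masks: handle midline by rows vs. axis vertical -> horiz line
def plane(p,a,b):
    o,r1=ray(p,*a);_,r2=ray(p,*b); n=np.cross(r1,r2); n[2]=0; n/=np.linalg.norm(n); return n,n@o
n1,c1=plane(P,(293.3,195),(294.5,212));n2,c2=plane(Q,(344.7,262),(344.7,282))
print("axis xy",np.linalg.solve(np.array([n1[:2],n2[:2]]),[c1,c2]))
print(onz(Q,344.7,285,.049),onz(P,294.6,213,.049))
# disc top & cone top (93+9=102, 107)
print("disc",onz(P,260+190/3.2,160+65/3.2,.102),onz(Q,260+176/3.2,250+90/3.2,.102))
print("cone",onz(Q,260+72/3.2,250+145/3.2,.107),onz(P,260+262/3.2,160+17/3.2,.107))
# block face edges orientation
for uv in((90,70),(128,134),(238,93),(192,28)): print("blk",onz(P,190+uv[0]/3.2,260+uv[1]/3.2,.092))
```

```text
socket [ 0.51206697 -0.15926872  0.092     ] [ 0.50705749 -0.15691292  0.092     ]
[ 0.50374789 -0.17905154  0.09126318]
[ 0.51997797 -0.12523546  0.08804657]
handle [0.47745632 0.10689065 0.08825865]
handle [0.4623844  0.12839082 0.08667116]
(array([ 0.50929154, -0.15852013,  0.09008911]), np.float64(0.0031622197946665495))
[0.45228059 0.14647226 0.079     ]
[0.47052074 0.11660047 0.079     ]
[0.49048202 0.085456   0.079     ]
top (array([0.46832173, 0.12061428, 0.1061404 ]), np.float64(0.0004037489691794143))
axis xy [ 0.64787415 -0.16624809]
[0.45972636 0.13119445 0.049     ] [0.47304611 0.11328577 0.049     ]
disc [0.49963302 0.19186115 0.102     ] [0.49353347 0.19510681 0.102     ]
cone [0.51806272 0.27082541 0.107     ] [0.52364492 0.26710147 0.107     ]
blk [ 0.47205093 -0.17330132  0.092     ]
blk [ 0.52086084 -0.20260305  0.092     ]
blk [ 0.56033744 -0.14851531  0.092     ]
blk [ 0.50726613 -0.11742932  0.092     ]
```

Call:
send_rows(
  steps=[
    [0,0,0,0.017,-0.022,0,-1],
    [0,0,0,0.017,-0.022,0,-1],
    [0,0,0,0.017,-0.022,0,-1],
    [0,0,0,0.017,-0.022,0,-1],
    [0,0,0,0.017,-0.022,0,-1],
    [0,0,0,0.017,-0.022,0,-1],
    [0,0,0,0.017,-0.022,0,-1],
    [0,0,0,0,0,0,-1],
    [0,0,0,0,0,0,-1],
    [0,0,0,0,0,0,-1],
  ],
  force=20,
)

```text
time: 1.1
ee_pos: [0.4633, 0.1217, 0.2349]
eef_rot: [0.708, 0.707, -0.004, -0.002]
ft_force: [0.7, 0.3, 0.2]
width: 0.0867
```

Run:
```python
from h import *
s=read_state(); print(s["ee_pos"],s["eef_rot"],s["ft_force"])
W=camera_params("wrist");print(W)
im,d=camera("wrist"); cv2.imwrite("pics/w1.png",im); np.savez("w1.npz",im=im,d=d,**{k:np.array(v) for k,v in W.items()})
for X in((.470,.119,.113),(.497,.193,.102),(.51,-.158,.092)): print(proj(W,X))
```

```text
[0.46325005 0.12167065 0.2349378 ] [ 0.70752755  0.70667423 -0.00367449 -0.00167214] [0.66474387 0.2839878  0.16827959]
{'camera_matrix': array([[351.4903409 ,   0.        , 321.08410811],
       [  0.        , 351.4903409 , 243.68380194],
       [  0.        ,   0.        ,   1.        ]]), 'dist': array([0.01405473, 0.        , 0.        , 0.        , 0.        ]), 'world_from_camera': array([[ 9.99974053e-01,  1.56789438e-03, -7.03104364e-03,
         4.64360296e-01],
       [-4.77725478e-04, -9.59444919e-01, -2.81895758e-01,
         1.99212213e-01],
       [-7.18788187e-03,  2.81891803e-01, -9.59419275e-01,
         3.79007044e-01],
       [ 0.00000000e+00,  0.00000000e+00,  0.00000000e+00,
         1.00000000e+00]])}
[330.6879978  246.19278623]
[366.68461125 148.78460023]
[366.18316074 490.40524907]
```

View pics/w1.png

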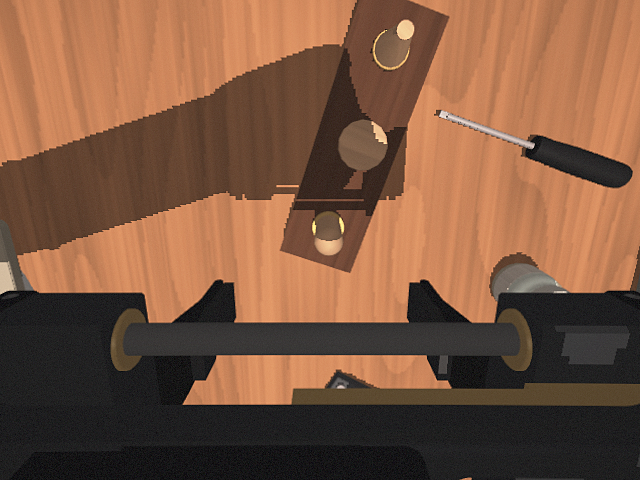

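The wrist view shows the dome at about (329,241), the flange ring at (328,226), the disc at (363,145) and the cone tip at (405,30). I'll pin these down.

Run:
```python
from h import *
z=np.load("w1.npz");im=z["im"]
cv2.imwrite("pics/w1c.png",cv2.resize(im[195:275,270:390],None,fx=6,fy=6,interpolation=cv2.INTER_NEAREST))
d=z["d"]
for v in range(205,262,4): print(v,np.round(d[v,306:352:2],3))
print(onz(z,328.5,241.5,.101),onz(z,363,145,.102),onz(z,405,30,.107),onz(z,328,227,.054))
```

```text
205 [0.338 0.337 0.339 0.338 0.338 0.34  0.339 0.338 0.337 0.338 0.337 0.336
 0.338 0.339 0.34  0.338 0.338 0.338 0.338 0.339 0.339 0.339 0.338]
209 [0.339 0.34  0.339 0.338 0.339 0.339 0.338 0.339 0.339 0.339 0.339 0.339
 0.339 0.34  0.34  0.339 0.34  0.34  0.341 0.34  0.339 0.339 0.338]
213 [0.341 0.34  0.34  0.34  0.339 0.341 0.341 0.336 0.332 0.331 0.331 0.332
 0.331 0.332 0.331 0.335 0.341 0.339 0.339 0.34  0.339 0.341 0.339]
217 [0.341 0.34  0.342 0.342 0.342 0.332 0.331 0.332 0.329 0.324 0.323 0.323
 0.322 0.324 0.329 0.331 0.332 0.332 0.342 0.341 0.341 0.342 0.341]
221 [0.344 0.343 0.342 0.343 0.333 0.334 0.327 0.318 0.311 0.31  0.307 0.305
 0.305 0.307 0.311 0.315 0.325 0.334 0.334 0.341 0.341 0.341 0.342]
225 [0.344 0.343 0.345 0.345 0.335 0.327 0.309 0.301 0.298 0.293 0.291 0.291
 0.29  0.293 0.296 0.299 0.305 0.319 0.335 0.343 0.344 0.345 0.343]
229 [0.344 0.345 0.346 0.345 0.336 0.306 0.294 0.288 0.284 0.284 0.282 0.282
 0.282 0.283 0.284 0.285 0.289 0.299 0.337 0.346 0.345 0.345 0.346]
233 [0.347 0.346 0.347 0.347 0.336 0.291 0.285 0.281 0.281 0.281 0.279 0.28
 0.28  0.
[... 511 characters left out ...]
.351 0.35  0.35  0.351 0.284 0.284 0.282 0.28  0.279 0.28
 0.28  0.279 0.281 0.284 0.283 0.287 0.351 0.351 0.35  0.351 0.35 ]
253 [0.353 0.352 0.353 0.352 0.353 0.351 0.352 0.353 0.288 0.285 0.285 0.283
 0.284 0.284 0.287 0.289 0.351 0.352 0.352 0.352 0.352 0.351 0.351]
257 [0.352 0.352 0.355 0.352 0.353 0.352 0.353 0.354 0.354 0.354 0.353 0.353
 0.355 0.353 0.353 0.354 0.354 0.354 0.354 0.353 0.352 0.354 0.352]
261 [0.403 0.402 0.402 0.402 0.355 0.354 0.355 0.355 0.354 0.354 0.354 0.355
 0.354 0.355 0.354 0.354 0.353 0.354 0.355 0.354 0.354 0.353 0.353]
[0.46842546 0.11941107 0.101     ] [0.49411093 0.1957656  0.102     ] [0.51949599 0.27081146 0.107     ] [0.46855899 0.12025507 0.054     ]
```

View pics/w1c.png

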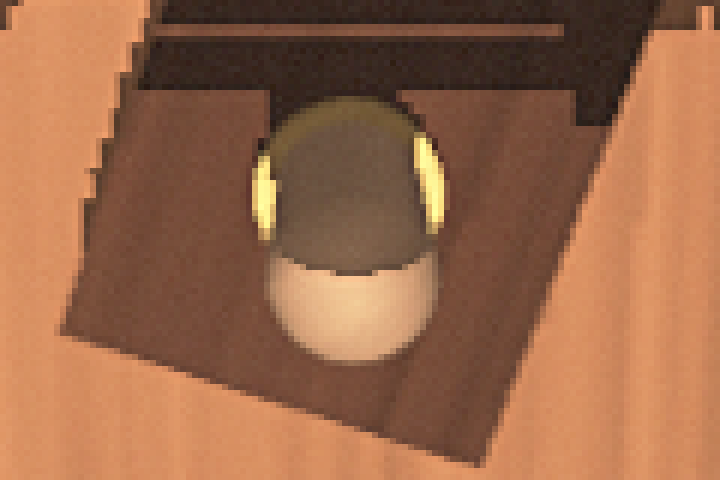

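```bash
cat >> h.py <<'E'
from scipy.spatial.transform import Rotation as R
R0=R.from_quat([.70710678,.70710678,0,0])
def need(x,y,z):
    s=read_state(); r=R.from_quat(s["eef_rot"])
    print("pos",np.round(s["ee_pos"],4),"F",np.round(s["ft_force"],2),"w",round(float(s["width"]),4),"t",s["time"])
    print("shift tool",np.round(r.inv().apply(np.array([x,y,z])-s["ee_pos"]),4),"rot deg",np.round((r.inv()*R0).as_rotvec(degrees=True),2))
E
python3 -c "
from h import *
need(.4685,.1195,.077)"
```

```text
pos [0.4634 0.1214 0.2349] F [-0.26 -0.74 -0.15] w 0.0871 t 1.15
shift tool [-0.0014  0.0063  0.1578] rot deg [-0.44  0.17 -0.1 ]
```

Call:
send_rows(
  steps=[
    [-0.2,0.1,-0.1,-0.0007,0.003,0.01,-1],
    [-0.2,0.1,0,-0.0007,0.003,0.015,-1],
    [0,0,0,0,0,0.015,-1],
    [0,0,0,0,0,0.015,-1],
    [0,0,0,0,0,0.015,-1],
    [0,0,0,0,0,0.015,-1],
    [0,0,0,0,0,0.015,-1],
    [0,0,0,0,0,0.015,-1],
    [0,0,0,0,0,0.01,-1],
    [0,0,0,0,0,0,-1],
  ],
)

```text
time: 2.15
ee_pos: [0.4729, 0.113, 0.0971]
eef_rot: [0.711, 0.704, -0.002, -0.001]
ft_force: [0.0, 0.7, 0.5]
width: 0.0868
```

```bash
python3 -c "
from h import *
need(.4685,.1195,.077)"
```

```text
pos [0.4729 0.113  0.0971] F [0.03 0.73 0.5 ] w 0.0868 t 2.15
shift tool [ 0.0065 -0.0044  0.0201] rot deg [-0.23  0.04 -0.58]
```

Call:
send_rows(
  steps=[
    [-0.1,0,-0.3,0.003,-0.002,0.004,-1],
    [-0.1,0,-0.2,0.003,-0.002,0.004,-1],
    [0,0,0,0,0,0.004,-1],
    [0,0,0,0,0,0.004,-1],
    [0,0,0,0,0,0.003,-1],
    [0,0,0,0,0,0,-1],
    [0,0,0,0,0,0,-1],
    [0,0,0,0,0,0,-1],
    [0,0,0,0,0,0,-1],
    [0,0,0,0,0,0,-1],
  ],
)

```text
time: 3.15
ee_pos: [0.4703, 0.1196, 0.0784]
eef_rot: [0.707, 0.707, 0.001, 0.001]
ft_force: [0.4, -0.3, -0.1]
width: 0.0873
```

```bash
python3 -c "
from h import *
need(.4685,.1195,.077)"
```

```text
pos [0.4703 0.1196 0.0784] F [ 0.39 -0.34 -0.08] w 0.0873 t 3.15
shift tool [-0.0001 -0.0018  0.0014] rot deg [ 0.18 -0.02 -0.06]
```

Call:
send_rows(
  steps=[
    [0.1,0,0,0,-0.0018,0.0014,-1],
    [0,0,0,0,0,0,1],
    [0,0,0,0,0,0,1],
    [0,0,0,0,0,0,1],
    [0,0,0,0,0,0,1],
    [0,0,0,0,0,0,1],
    [0,0,0,0,0,0,1],
    [0,0,0,0,0,0,1],
    [0,0,0,0,0,0,1],
    [0,0,0,0,0,0,1],
  ],
  force=45,
)

```text
time: 4.15
ee_pos: [0.4684, 0.1197, 0.0771]
eef_rot: [0.707, 0.707, 0.001, 0.0]
ft_force: [-1.9, 0.2, 1.7]
width: 0.0233
```

Run:
```python
from h import *
need(.4685,.1195,.077)
W=camera_params("wrist");im,d=camera("wrist"); cv2.imwrite("pics/w2.png",im)
```

```text
pos [0.4684 0.1197 0.0771] F [-1.93  0.22  1.67] w 0.0233 t 4.15
shift tool [-0.0002  0.0001  0.0001] rot deg [ 0.08 -0.02 -0.06]
```

View pics/w2.png

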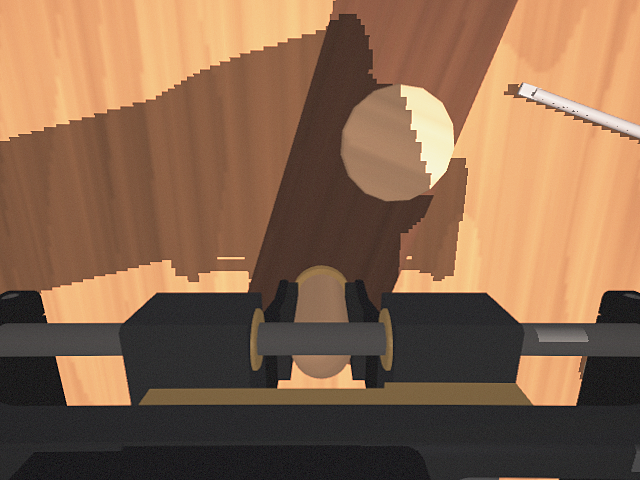

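Call:
send_rows(
  steps=[
    [0,0,0,0,0,-0.003,1],
    [0,0,0,0,0,-0.004,1],
    [0,0,0,0,0,-0.005,1],
    [0,0,0,0,0,-0.005,1],
    [0,0,0,0,0,-0.005,1],
    [0,0,0,0,0,-0.005,1],
    [0,0,0,0,0,-0.005,1],
    [0,0,0,0,0,-0.005,1],
    [0,0,0,0,0,-0.003,1],
    [0,0,0,0,0,0,1],
  ],
)

```text
time: 5.2
ee_pos: [0.4681, 0.1195, 0.1208]
eef_rot: [0.707, 0.707, 0.0, 0.0]
ft_force: [0.2, 1.0, -2.3]
width: 0.0232
```

```bash
python3 -c "
from h import *
need(.4685,.1195,.2)"
```

```text
pos [0.4681 0.1195 0.1208] F [ 0.24  1.05 -2.29] w 0.0232 t 5.2
shift tool [ 0.      0.0005 -0.0792] rot deg [ 0.07 -0.01 -0.06]
```

Call:
send_rows(
  steps=[
    [0,0,0,0,0,-0.01,1],
    [0,0,0,0,0,-0.02,1],
    [0,0,0,0,0,-0.02,1],
    [0,0,0,-0.01,0.002,-0.02,1],
    [0,0,0,-0.02,0.004,-0.01,1],
    [0,0,0,-0.03,0.005,0,1],
    [0,0,0,-0.03,0.005,0,1],
    [0,0,0,-0.02,0.003,0,1],
    [0,0,0,-0.01,0.001,0,1],
    [0,0,0,0,0,0,1],
  ],
)

```text
time: 6.2
ee_pos: [0.4881, -0.0035, 0.2088]
eef_rot: [0.706, 0.708, 0.001, 0.001]
ft_force: [-0.0, 0.5, -1.1]
width: 0.0233
```

Run:
```python
from h import *
need(.5095,-.158,.2)
W=camera_params("wrist");im,d=camera("wrist"); cv2.imwrite("pics/w3.png",im); np.savez("w3.npz",im=im,d=d,**{k:np.array(v) for k,v in W.items()})
```

```text
pos [ 0.4881 -0.0035  0.2088] F [-0.01  0.47 -1.14] w 0.0233 t 6.2
shift tool [-0.1545  0.021   0.0087] rot deg [ 0.13 -0.04  0.13]
```

View pics/w3.png

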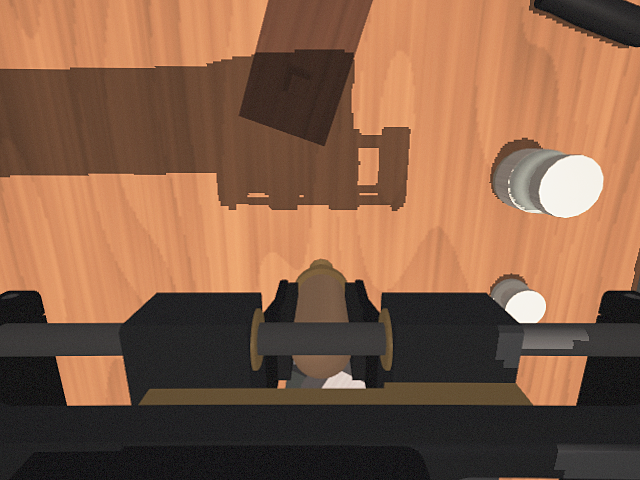

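Call:
send_rows(
  steps=[
    [0,0,0,-0.015,0.002,0,1],
    [0,0,0,-0.03,0.003,0,1],
    [0,0,0,-0.03,0.003,0,1],
    [0,0,0,-0.03,0.003,0,1],
    [0,0,0,-0.03,0.003,0,1],
    [0,0,0,-0.03,0.003,0,1],
    [0,0,0,-0.03,0.003,0,1],
    [0,0,0,-0.02,0.001,0,1],
    [0,0,0,-0.01,0,0,1],
    [0,0,0,0,0,0,1],
  ],
)

```text
time: 7.25
ee_pos: [0.5156, -0.2171, 0.2079]
eef_rot: [0.698, 0.717, 0.003, -0.002]
ft_force: [-0.6, -0.1, -2.8]
width: 0.0232
```

Run:
```python
from h import *
need(.5095,-.158,.2)
W=camera_params("wrist");im,d=camera("wrist"); cv2.imwrite("pics/w4.png",im); np.savez("w4.npz",im=im,d=d,**{k:np.array(v) for k,v in W.items()})
print(proj(W,(.5095,-.158,.092)))
```

```text
pos [ 0.5156 -0.2171  0.2079] F [-0.58 -0.09 -2.83] w 0.0232 t 7.25
shift tool [ 0.0592 -0.0045  0.0083] rot deg [ 0.08 -0.42  1.54]
[314.63554469 168.30077633]
```

View pics/w4.png

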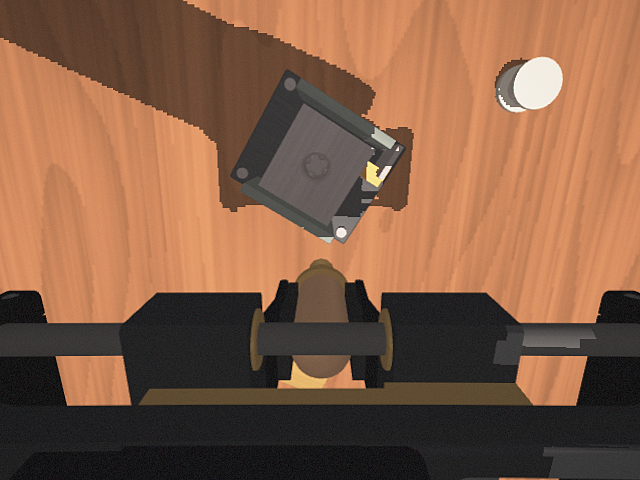

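Wrist view with the spindle in hand: the socket is at about (316,165) with its detent balls visible, and the nose tip is at about (320,262). I'll enlarge it.

Run:
```python
from h import *
z=np.load("w4.npz");im=z["im"]
a=cv2.resize(im[145:185,290:345],None,fx=7,fy=7,interpolation=cv2.INTER_NEAREST)
b=cv2.resize(im[250:290,290:345],None,fx=7,fy=7,interpolation=cv2.INTER_NEAREST)
o=np.vstack([a,b]); cv2.imwrite("pics/w4c.png",cv2.convertScaleAbs(o,alpha=1.8,beta=10))
print("sock",onz(z,316.3,165,.092)); d=z["d"]
print(dep(z,300,180,d[180,300]),dep(z,340,150,d[150,340]))
```

```text
sock [ 0.51065273 -0.15562701  0.092     ]
[ 0.49888163 -0.16684062  0.09044196] [ 0.52735801 -0.14467563  0.09226112]
```

View pics/w4c.png

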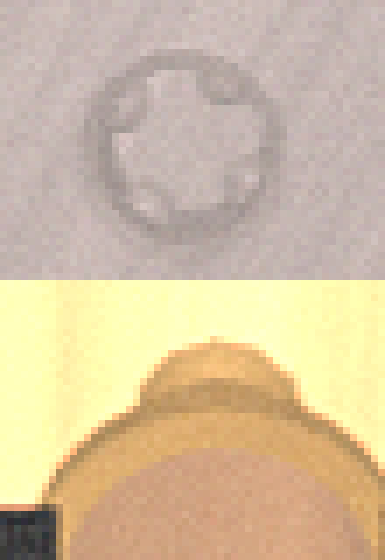

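Run:
```python
from h import *
z=dict(np.load("w4.npz")); s=read_state(); r=R.from_quat(s["eef_rot"]); p=np.array(s["ee_pos"])
print(onz(z,316.8,165.7,.092), z["world_from_camera"][:3,3]-p)
# spindle origin in tool frame: z=+.068 
def circ(h,rad):
    t=np.linspace(0,2*np.pi,73)
    q=np.array([proj(z,p+r.apply([rad*np.cos(a),rad*np.sin(a),.068-h])) for a in t]); return q.min(0),q.max(0)
for h,rad in((0,.004),(.008,.008),(.04,.015),(.045,.015),(.092,.012)): print(h,rad,circ(h,rad))
print(r.apply([0,0,1]))
```

```text
[ 0.51102687 -0.15611215  0.092     ] [-0.00248831  0.07492794  0.14489018]
0 0.004 (array([315.03912639, 259.15020281]), array([327.53120888, 270.93270485]))
0.008 0.008 (array([308.36321072, 257.16427187]), array([334.23093559, 281.47566715]))
0.04 0.015 (array([293.10600459, 263.87168234]), array([349.60303674, 316.05890821]))
0.045 0.015 (array([292.36989928, 267.1834131 ]), array([350.36070382, 320.57445937]))
0.092 0.012 (array([290.62788351, 317.24303627]), array([352.380333  , 371.70850864]))
[ 0.0012123   0.00792058 -0.9999679 ]
```

```bash
python3 -c "
from h import *
need(.511,-.1553,.175)"
```

```text
pos [ 0.5157 -0.216   0.2079] F [-0.57  0.61 -1.63] w 0.023 t 7.3
shift tool [ 0.0605 -0.0031  0.0333] rot deg [ 0.08 -0.45  1.61]
```

Call:
send_rows(
  steps=[
    [0,-0.1,0.4,0.01,-0.001,0,1],
    [0,-0.1,0.4,0.015,-0.001,0.005,1],
    [0,-0.1,0.4,0.015,-0.001,0.006,1],
    [0,-0.1,0.4,0.01,0,0.006,1],
    [0,0,0,0.006,0,0.004,1],
    [0,0,0,0.003,0,0.002,1],
    [0,0,0,0,0,0,1],
    [0,0,0,0,0,0,1],
    [0,0,0,0,0,0,1],
    [0,0,0,0,0,0,1],
  ],
)

```text
time: 8.3
ee_pos: [0.5124, -0.1418, 0.1858]
eef_rot: [0.704, 0.711, 0.003, -0.0]
ft_force: [-0.1, 0.5, -3.3]
width: 0.0233
```

```bash
python3 -c "
from h import *
need(.511,-.1553,.175)"
```

```text
pos [ 0.5124 -0.1418  0.1858] F [-0.14  0.46 -3.25] w 0.0233 t 8.3
shift tool [-0.0135 -0.0016  0.0108] rot deg [ 0.19 -0.21  0.58]
```

Call:
send_rows(
  steps=[
    [0.1,-0.1,0.3,-0.003,-0.0004,0.002,1],
    [0.1,-0.1,0.2,-0.003,-0.0004,0.002,1],
    [0,0,0.1,-0.003,-0.0004,0.002,1],
    [0,0,0,-0.002,-0.0004,0.002,1],
    [0,0,0,-0.001,0,0.001,1],
    [0,0,0,-0.001,0,0.001,1],
    [0,0,0,0,0,0,1],
    [0,0,0,0,0,0,1],
    [0,0,0,0,0,0,1],
    [0,0,0,0,0,0,1],
  ],
)

```text
time: 9.3
ee_pos: [0.5106, -0.1573, 0.1749]
eef_rot: [0.708, 0.706, -0.0, -0.0]
ft_force: [0.1, -0.2, -2.5]
width: 0.023
```

Run:
```python
from h import *
need(.511,-.1553,.175)
o=[]
for n in("scene","side"):
    P=camera_params(n);im,d=camera(n);np.savez(n+"5.npz",im=im,d=d)
    u,v=proj(P,(.511,-.1553,.105)).astype(int);o.append(cv2.resize(im[v-45:v+45,u-45:u+45],None,fx=4.4,fy=4.4,interpolation=3));print(u,v)
cv2.imwrite("pics/s5.png",np.hstack(o))
f=[]
for i in range(1): f.append(read_state()["ft_force"])
print(f)
```

```text
pos [ 0.5106 -0.1573  0.1749] F [ 0.1  -0.19 -2.46] w 0.023 t 9.3
shift tool [ 0.002   0.0004 -0.0001] rot deg [-0.03  0.02 -0.2 ]
239 277
380 192
[array([ 0.41830079,  1.05038852, -0.96750816])]
```

View pics/s5.png

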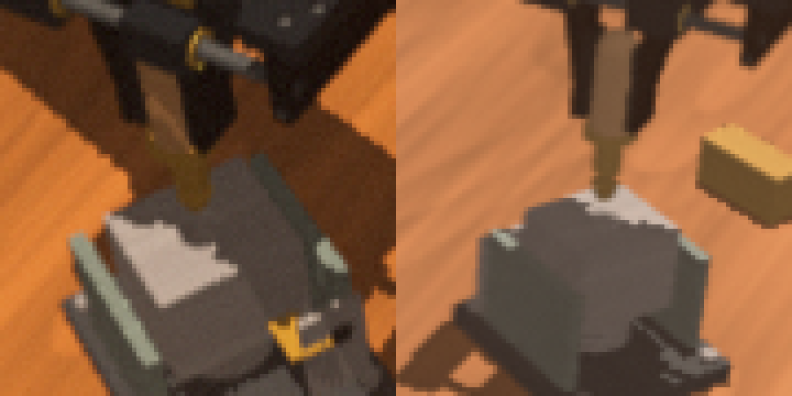

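Run:
```python
from h import *
for n,uv,s in(("scene",(194+198/4.4-.4,232+203/4.4-.4),(239.3,283.7)),("side",(335+(606-396)/4.4-.4,147+192/4.4-.4),(381.8,196.8))):
    P=camera_params(n)
    print(n,"nose seen",uv,"pred",proj(P,(.5106,-.1573,.107)),onz(P,*uv,.1075),"sock",onz(P,*s,.092))
```

```text
scene nose seen (238.6, 277.73636363636365) pred [238.53398769 277.81148416] [ 0.51092547 -0.15742781  0.1075    ] sock [ 0.51081342 -0.15878654  0.092     ]
side nose seen (382.32727272727277, 190.23636363636362) pred [381.48608419 191.57946268] [ 0.51110492 -0.16348527  0.1075    ] sock [ 0.50867253 -0.15811483  0.092     ]
```

Call:
send_rows(
  steps=[
    [0,0,0,0.0005,0.0003,0.002,1],
    [0,0,0,0.0003,0,0.003,1],
    [0,0,0,0,0,0.003,1],
    [0,0,0,0,0,0.003,1],
    [0,0,0,0,0,0.003,1],
    [0,0,0,0,0,0.003,1],
    [0,0,0,0,0,0.003,1],
    [0,0,0,0,0,0.002,1],
    [0,0,0,0,0,0,1],
    [0,0,0,0,0,0,1],
  ],
)

```text
time: 10.4
ee_pos: [0.5106, -0.1565, 0.1505]
eef_rot: [0.708, 0.706, -0.001, -0.0]
ft_force: [-1.4, 0.5, -2.0]
width: 0.0235
```

Run:
```python
from h import *
need(.511,-.1563,.12)
o=[]
for n in("scene","side"):
    P=camera_params(n);im,d=camera(n)
    u,v=proj(P,(.511,-.1553,.105)).astype(int);o.append(cv2.resize(im[v-45:v+45,u-45:u+45],None,fx=4.4,fy=4.4,interpolation=3))
cv2.imwrite("pics/s6.png",np.hstack(o))
print(read_state()["ft_force"])
```

```text
pos [ 0.5106 -0.1565  0.1505] F [-1.37  0.5  -1.99] w 0.0235 t 10.4
shift tool [0.0002 0.0004 0.0305] rot deg [-0.07  0.02 -0.2 ]
[ 0.32945004 -0.07415349 -2.56762407]
```

View pics/s6.png

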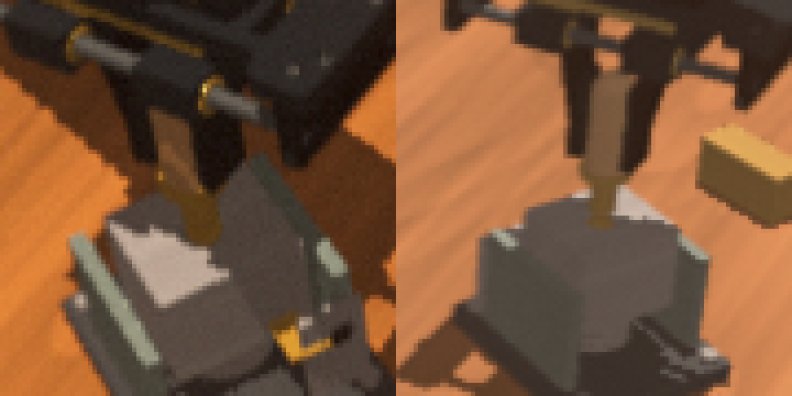

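Call:
send_rows(
  steps=[
    [0,0,0,0,0,0.002,1],
    [0,0,0,0,0,0.002,1],
    [0,0,0,0,0,0.002,1],
    [0,0,0,0,0,0.002,1],
    [0,0,0,0,0,0.002,1],
    [0,0,0,0,0,0.002,1],
    [0,0,0,0,0,0.002,1],
    [0,0,0,0,0,0,1],
    [0,0,0,0,0,0,1],
    [0,0,0,0,0,0,1],
  ],
)

```text
time: 11.5
ee_pos: [0.5107, -0.1566, 0.1354]
eef_rot: [0.708, 0.706, -0.001, -0.0]
ft_force: [0.1, -0.2, -2.0]
width: 0.0234
```

Run:
```python
from h import *
need(.511,-.1563,.12)
im,d=camera("scene"); f=[]
o=[]
for n in("scene","side"):
    P=camera_params(n);im,d=camera(n);f.append(np.round(read_state()["ft_force"],2))
    u,v=proj(P,(.511,-.1553,.105)).astype(int);o.append(cv2.resize(im[v-45:v+45,u-45:u+45],None,fx=4.4,fy=4.4,interpolation=3))
cv2.imwrite("pics/s7.png",np.hstack(o))
print(f)
```

```text
pos [ 0.5107 -0.1566  0.1354] F [ 0.12 -0.22 -2.05] w 0.0234 t 11.5
shift tool [0.0003 0.0004 0.0154] rot deg [-0.06  0.03 -0.2 ]
[array([-0.24,  0.52, -2.3 ]), array([-0.45, -0.37, -1.31])]
```

View pics/s7.png

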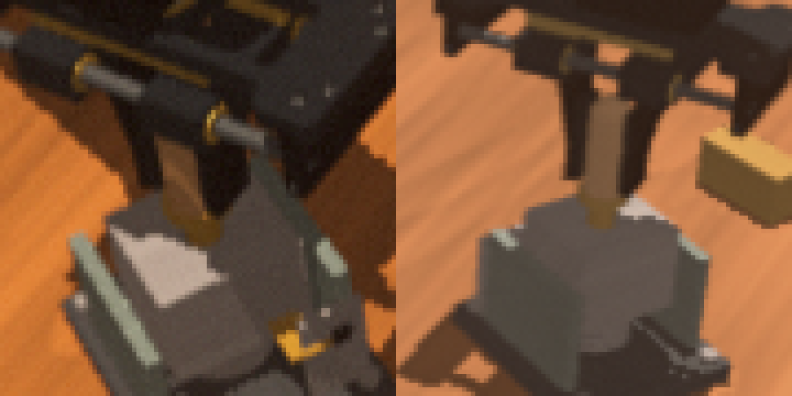

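Call:
send_rows(
  steps=[
    [0,0,0,0,0,0.001,1],
    [0,0,0,0,0,0.001,1],
    [0,0,0,0,0,0.001,1],
    [0,0,0,0,0,0.001,1],
    [0,0,0,0,0,0.001,1],
    [0,0,0,0,0,0.001,1],
    [0,0,0,0,0,0.0005,1],
    [0,0,0,0,0,0,1],
    [0,0,0,0,0,0,1],
    [0,0,0,0,0,0,1],
  ],
)

```text
time: 12.65
ee_pos: [0.5107, -0.1573, 0.1292]
eef_rot: [0.709, 0.706, -0.001, 0.0]
ft_force: [-1.1, -1.2, 0.2]
width: 0.0233
```

Run:
```python
from h import *
need(.511,-.1563,.12)
```

```text
pos [ 0.5107 -0.1573  0.1292] F [-1.05 -1.22  0.17] w 0.0233 t 12.65
shift tool [0.001  0.0003 0.0092] rot deg [-0.03  0.07 -0.23]
```

Call:
send_rows(
  steps=[
    [0,0,0,0,0,0.0007,1],
    [0,0,0,0,0,0.0007,1],
    [0,0,0,0,0,0.0007,1],
    [0,0,0,0,0,0,1],
    [0,0,0,0,0,0,1],
    [0,0,0,0,0,0,1],
    [0,0,0,0,0,0,1],
    [0,0,0,0,0,0,1],
    [0,0,0,0,0,0,1],
    [0,0,0,0,0,0,1],
  ],
)

```text
time: 13.65
ee_pos: [0.5108, -0.1573, 0.1278]
eef_rot: [0.709, 0.706, -0.0, 0.0]
ft_force: [-2.9, -0.1, 3.5]
width: 0.0229
```

Call:
send_rows(
  steps=[
    [0,0,0,0,0,0.0008,1],
    [0,0,0,0,0,0.0008,1],
    [0,0,0,0,0,0.0008,1],
    [0,0,0,0,0,0,1],
    [0,0,0,0,0,0,1],
    [0,0,0,0,0,0,1],
    [0,0,0,0,0,0,1],
    [0,0,0,0,0,0,1],
    [0,0,0,0,0,0,1],
    [0,0,0,0,0,0,1],
  ],
)

```text
time: 14.65
ee_pos: [0.5114, -0.1576, 0.1261]
eef_rot: [0.709, 0.706, -0.0, 0.001]
ft_force: [-2.8, -0.2, 3.4]
width: 0.0231
```

Call:
send_rows(
  steps=[
    [0,0,0,0,0,0.0008,1],
    [0,0,0,0,0,0.0008,1],
    [0,0,0,0,0,0.0008,1],
    [0,0,0,0,0,0,1],
    [0,0,0,0,0,0,1],
    [0,0,0,0,0,0,1],
    [0,0,0,0,0,0,1],
    [0,0,0,0,0,0,1],
    [0,0,0,0,0,0,1],
    [0,0,0,0,0,0,1],
  ],
)

```text
time: 15.65
ee_pos: [0.5105, -0.1571, 0.1213]
eef_rot: [0.708, 0.706, -0.001, 0.0]
ft_force: [0.7, -0.6, -4.2]
width: 0.0232
```

Run:
```python
from h import *
need(.511,-.1563,.12)
o=[];f=[]
for n in("scene","side"):
    P=camera_params(n);im,d=camera(n);f.append(np.round(read_state()["ft_force"],2))
    u,v=proj(P,(.511,-.1553,.105)).astype(int);o.append(cv2.resize(im[v-45:v+45,u-45:u+45],None,fx=4.4,fy=4.4,interpolation=3))
cv2.imwrite("pics/s8.png",np.hstack(o))
print(f)
```

```text
pos [ 0.5105 -0.1571  0.1213] F [ 0.72 -0.56 -4.19] w 0.0232 t 15.65
shift tool [0.0008 0.0005 0.0013] rot deg [-0.06  0.06 -0.22]
[array([ 0.16, -0.35, -4.84]), array([ 0.99, -1.76, -4.72])]
```

View pics/s8.png

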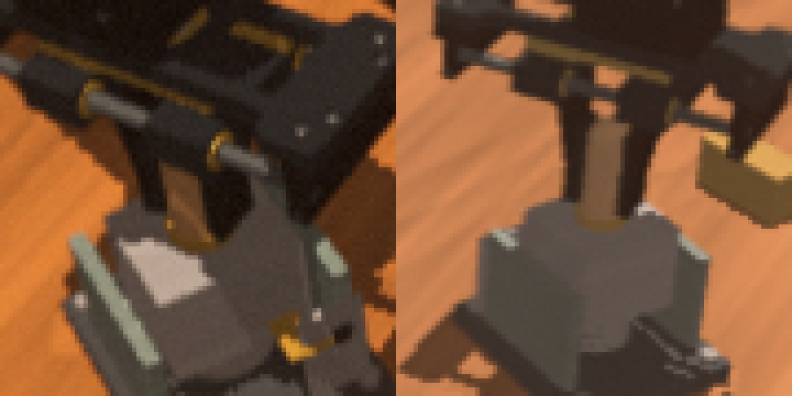

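Snapped: it dropped freely and the reading is now a slight pull. Next I'll press lightly to check that the shoulder is on the block. If it is, the stiffness should read about 5 N/mm.

Call:
send_rows(
  steps=[
    [0,0,0,0,0,0.0006,1],
    [0,0,0,0,0,0.0006,1],
    [0,0,0,0,0,0.0006,1],
    [0,0,0,0,0,0,1],
    [0,0,0,0,0,0,1],
    [0,0,0,0,0,0,1],
    [0,0,0,0,0,0,1],
    [0,0,0,0,0,0,1],
    [0,0,0,0,0,0,1],
    [0,0,0,0,0,0,1],
  ],
)

```text
time: 16.75
ee_pos: [0.511, -0.1571, 0.1205]
eef_rot: [0.708, 0.706, -0.0, 0.001]
ft_force: [-0.3, -0.6, -3.2]
width: 0.0233
```

Call:
send_rows(
  steps=[
    [0,0,0,0,0,0.001,1],
    [0,0,0,0,0,0.001,1],
    [0,0,0,0,0,0.001,1],
    [0,0,0,0,0,0,1],
    [0,0,0,0,0,0,1],
    [0,0,0,0,0,0,1],
    [0,0,0,0,0,0,1],
    [0,0,0,0,0,0,1],
    [0,0,0,0,0,0,1],
    [0,0,0,0,0,0,1],
  ],
)

```text
time: 17.75
ee_pos: [0.5112, -0.1572, 0.1192]
eef_rot: [0.709, 0.706, 0.0, 0.001]
ft_force: [-2.2, 0.3, 2.9]
width: 0.0232
```

Run:
```python
from h import *
need(.511,-.1563,.12)
o=[];f=[]
for n in("scene","side"):
    P=camera_params(n);im,d=camera(n);f.append(np.round(read_state()["ft_force"],2))
    u,v=proj(P,(.511,-.1553,.095)).astype(int);o.append(cv2.resize(im[v-35:v+35,u-30:u+40],None,fx=5.6,fy=5.6,interpolation=3))
cv2.imwrite("pics/s9.png",np.hstack(o))
print(f)
```

```text
pos [ 0.5112 -0.1572  0.1192] F [-2.21  0.27  2.86] w 0.0232 t 17.75
shift tool [ 0.0009 -0.0002 -0.0008] rot deg [ 0.07  0.06 -0.23]
[array([-3.02, -0.84,  3.1 ]), array([-2.57, -0.05,  2.22])]
```

View pics/s9.png

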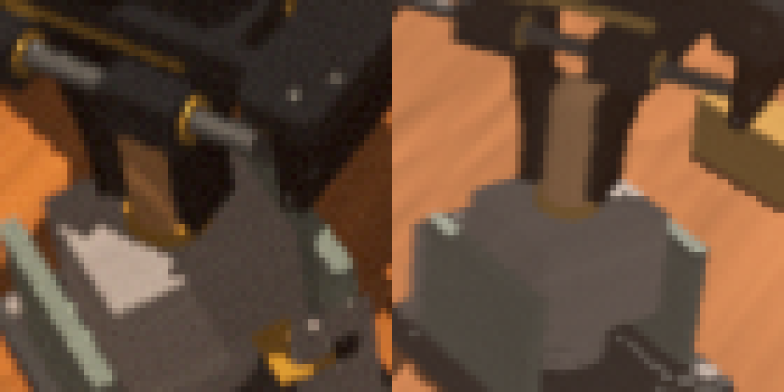

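Call:
send_rows(
  steps=[
    [0,0,0,0,0,0.0009,1],
    [0,0,0,0,0,0.0009,1],
    [0,0,0,0,0,0.0009,1],
    [0,0,0,0,0,0,1],
    [0,0,0,0,0,0,1],
    [0,0,0,0,0,0,1],
    [0,0,0,0,0,0,1],
    [0,0,0,0,0,0,1],
    [0,0,0,0,0,0,1],
    [0,0,0,0,0,0,1],
  ],
)

```text
time: 18.85
ee_pos: [0.5112, -0.1572, 0.1189]
eef_rot: [0.709, 0.706, 0.0, 0.001]
ft_force: [-3.3, -0.2, 4.4]
width: 0.0233
```

Call:
send_rows(
  steps=[
    [0,0,0,0,0,-0.001,1],
    [0,0,0,0,0,-0.001,1],
    [0,0,0,0,0,-0.001,1],
    [0,0,0,0,0,0,1],
    [0,0,0,0,0,0,1],
    [0,0,0,0,0,0,1],
    [0,0,0,0,0,0,1],
    [0,0,0,0,0,0,1],
    [0,0,0,0,0,0,1],
    [0,0,0,0,0,0,1],
  ],
)

```text
time: 19.85
ee_pos: [0.5111, -0.1572, 0.1204]
eef_rot: [0.709, 0.706, 0.0, 0.001]
ft_force: [-0.7, 0.3, -3.4]
width: 0.023
```

Call:
send_rows(
  steps=[
    [0,0,0,0,0,-0.0008,1],
    [0,0,0,0,0,-0.0008,1],
    [0,0,0,0,0,-0.0008,1],
    [0,0,0,0,0,0,1],
    [0,0,0,0,0,0,1],
    [0,0,0,0,0,0,1],
    [0,0,0,0,0,0,1],
    [0,0,0,0,0,0,1],
    [0,0,0,0,0,0,1],
    [0,0,0,0,0,0,1],
  ],
)

```text
time: 20.85
ee_pos: [0.5107, -0.157, 0.1218]
eef_rot: [0.709, 0.706, -0.0, 0.0]
ft_force: [1.4, -0.4, -5.9]
width: 0.0229
```

Run:
```python
from h import *
f=[]
for i in range(3): f.append(np.round(read_state()["ft_force"],2)); camera("scene")
need(.511,-.1563,.12); print(f)
```

```text
pos [ 0.5107 -0.1571  0.1217] F [ 0.59 -0.44 -6.65] w 0.0233 t 21.0
shift tool [0.0008 0.0003 0.0017] rot deg [-0.01  0.04 -0.24]
[array([ 1.44, -0.37, -5.86]), array([ 1.27, -1.14, -5.68]), array([ 0.9 , -0.05, -6.19])]
```

```bash
cat >> h.py <<'E'
def blockz(X,n="scene"):
    P=camera_params(n); d=X["d"]; K=P["camera_matrix"]
    vv,uu=np.mgrid[0:480,0:640]; sel=slice(265,315),slice(205,275)
    u,v,dd=uu[sel].ravel(),vv[sel].ravel(),d[sel].ravel()
    nn=cv2.undistortPoints(np.c_[u,v].astype(float)[:,None],K,P["dist"])[:,0]
    T=P["world_from_camera"]; W=(T[:3,:3]@(np.c_[nn,np.ones(len(nn))]*dd[:,None]).T).T+T[:3,3]
    return W.reshape(50,70,3)
E
python3 - <<'E'
from h import *
a=blockz(np.load("scene0.npz")); b5=blockz(np.load("scene5.npz"))
im,d=camera("scene"); np.savez("scene10.npz",im=im,d=d); n=blockz({"d":d})
m=(abs(a[...,2]-.092)<.006)&(abs(n[...,2]-.092)<.008)
m=cv2.erode(m.astype(np.uint8),np.ones((3,3)))>0
print(m.sum(),a[m][:,2].mean(),b5[m][:,2].mean(),n[m][:,2].mean(),n[m][:,2].std())
cv2.imwrite("pics/ptr.png",np.hstack([cv2.resize(i[275:325,235:290],None,fx=7,fy=7,interpolation=3) for i in(np.load("scene0.npz")["im"],im)]))
E
```

```text
403 0.09210664390671942 0.09205613402241736 0.09289404185483452 0.0013239994425795882
```

View pics/ptr.png

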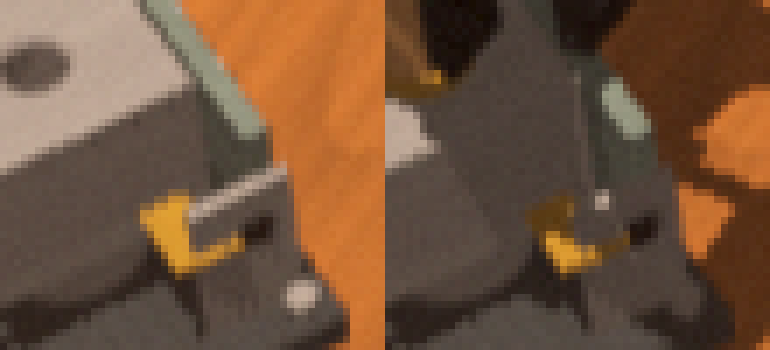

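Depth averaging gives a block-height meter: it reads +0.8 mm, or about 4 N net, which agrees with the force reading. I'll raise the pull in steps.

Call:
send_rows(
  steps=[
    [0,0,0,0,0,-0.001,1],
    [0,0,0,0,0,-0.001,1],
    [0,0,0,0,0,-0.001,1],
    [0,0,0,0,0,-0.001,1],
    [0,0,0,0,0,0,1],
    [0,0,0,0,0,0,1],
    [0,0,0,0,0,0,1],
    [0,0,0,0,0,0,1],
    [0,0,0,0,0,0,1],
    [0,0,0,0,0,0,1],
  ],
  force=55,
)

```text
time: 22.05
ee_pos: [0.5099, -0.1568, 0.1239]
eef_rot: [0.708, 0.706, -0.001, -0.001]
ft_force: [3.2, -1.6, -13.3]
width: 0.0228
```

```bash
cat > chk.py <<'E'
from h import *
f=[];a=blockz(np.load("scene0.npz"));r=[]
for i in range(3):
    im,d=camera("scene"); n=blockz({"d":d}); f.append(np.array(read_state()["ft_force"]))
    m=(abs(a[...,2]-.092)<.006)&(abs(n[...,2]-.092)<.010)
    m=cv2.erode(m.astype(np.uint8),np.ones((3,3)))>0
    r.append((n[m][:,2]-a[m][:,2]).mean()*1e3)
need(.511,-.157,.12); print("F",np.round(f,2).tolist(),"block mm",np.round(r,2),m.sum())
E
python3 chk.py
```

```text
pos [ 0.5099 -0.1568  0.1239] F [  2.94  -0.64 -13.47] w 0.0229 t 22.2
shift tool [-0.0002  0.0011  0.0039] rot deg [-0.14  0.02 -0.23]
F [[2.7, -1.5, -12.46], [2.55, -0.67, -12.75], [2.94, -0.64, -13.47]] block mm [2.1  2.03 2.02] 429
```

Call:
send_rows(
  steps=[
    [0,0,0,0,0,-0.0006,1],
    [0,0,0,0,0,-0.0006,1],
    [0,0,0,0,0,0,1],
    [0,0,0,0,0,0,1],
    [0,0,0,0,0,0,1],
    [0,0,0,0,0,0,1],
    [0,0,0,0,0,0,1],
    [0,0,0,0,0,0,1],
    [0,0,0,0,0,0,1],
    [0,0,0,0,0,0,1],
  ],
)

```text
time: 23.2
ee_pos: [0.5098, -0.1568, 0.1246]
eef_rot: [0.708, 0.706, -0.001, -0.001]
ft_force: [3.4, -1.5, -15.0]
width: 0.0228
```

```bash
python3 chk.py
```

```text
pos [ 0.5098 -0.1568  0.1245] F [  4.37  -0.87 -15.48] w 0.0228 t 23.35
shift tool [-0.0002  0.0013  0.0045] rot deg [-0.17  0.02 -0.22]
F [[3.97, -0.8, -15.47], [2.99, -1.11, -15.68], [4.37, -0.87, -15.48]] block mm [2.43 2.54 2.37] 433
```

The block reads +2.45 mm, or 12.2 N net. I'll hold it there.

Call:
send_rows(
  steps=[
    [0,0,0,0,0,0,1],
    [0,0,0,0,0,0,1],
    [0,0,0,0,0,0,1],
    [0,0,0,0,0,0,1],
    [0,0,0,0,0,0,1],
    [0,0,0,0,0,0,1],
    [0,0,0,0,0,0,1],
    [0,0,0,0,0,0,1],
    [0,0,0,0,0,0,1],
    [0,0,0,0,0,0,1],
  ],
)

```text
time: 24.35
ee_pos: [0.5098, -0.1568, 0.1246]
eef_rot: [0.708, 0.706, -0.001, -0.001]
ft_force: [3.1, -1.0, -15.0]
width: 0.0227
```

```bash
python3 chk.py
```

```text
pos [ 0.5098 -0.1568  0.1246] F [  4.39  -1.57 -15.5 ] w 0.0232 t 24.5
shift tool [-0.0002  0.0012  0.0046] rot deg [-0.16  0.02 -0.22]
F [[4.09, -2.25, -15.52], [3.35, -1.05, -15.43], [4.39, -1.57, -15.5]] block mm [2.45 2.48 2.45] 418
```

Call:
send_rows(
  steps=[
    [0,0,0,0,0,0.0006,1],
    [0,0,0,0,0,0.0006,1],
    [0,0,0,0,0,0.0006,1],
    [0,0,0,0,0,0.0006,1],
    [0,0,0,0,0,0.0006,1],
    [0,0,0,0,0,0,1],
    [0,0,0,0,0,0,1],
    [0,0,0,0,0,0,1],
    [0,0,0,0,0,0,1],
    [0,0,0,0,0,0,1],
  ],
)

```text
time: 25.5
ee_pos: [0.51, -0.1568, 0.123]
eef_rot: [0.709, 0.706, -0.001, -0.001]
ft_force: [3.0, -1.1, -9.2]
width: 0.0232
```

```bash
python3 chk.py
```

```text
pos [ 0.51   -0.1568  0.123 ] F [ 1.23 -0.9  -9.93] w 0.023 t 25.65
shift tool [-0.0002  0.0011  0.003 ] rot deg [-0.12  0.02 -0.23]
F [[1.6, -0.03, -9.86], [1.2, -1.1, -10.14], [1.23, -0.9, -9.93]] block mm [1.37 1.46 1.34] 427
```

Call:
send_rows(
  steps=[
    [0,0,0,0,0,0.0008,1],
    [0,0,0,0,0,0.0008,1],
    [0,0,0,0,0,0.0008,1],
    [0,0,0,0,0,0.0008,1],
    [0,0,0,0,0,0.0004,1],
    [0,0,0,0,0,0,1],
    [0,0,0,0,0,0,1],
    [0,0,0,0,0,0,1],
    [0,0,0,0,0,0,1],
    [0,0,0,0,0,0,1],
  ],
)

```text
time: 26.65
ee_pos: [0.5106, -0.1569, 0.1209]
eef_rot: [0.709, 0.706, -0.0, 0.0]
ft_force: [-1.1, -0.1, -3.7]
width: 0.0232
```

```bash
python3 chk.py
```

```text
pos [ 0.5106 -0.1569  0.1209] F [-1.05 -0.78 -3.48] w 0.023 t 26.8
shift tool [-0.0001  0.0004  0.0009] rot deg [-0.02  0.03 -0.23]
F [[-0.18, -0.3, -3.74], [-0.25, -0.68, -3.92], [-1.05, -0.78, -3.48]] block mm [0.24 0.34 0.33] 411
```

Call:
send_rows(
  steps=[
    [0,0,0,0,0,0.0006,1],
    [0,0,0,0,0,0.0006,1],
    [0,0,0,0,0,0,1],
    [0,0,0,0,0,0,1],
    [0,0,0,0,0,0,1],
    [0,0,0,0,0,0,1],
    [0,0,0,0,0,0,1],
    [0,0,0,0,0,0,1],
    [0,0,0,0,0,0,1],
    [0,0,0,0,0,0,1],
  ],
  force=10,
)

```text
time: 27.8
ee_pos: [0.5111, -0.1571, 0.1202]
eef_rot: [0.709, 0.706, 0.0, 0.001]
ft_force: [-0.2, -0.9, -1.4]
width: 0.0238
```

Call:
send_rows(
  steps=[
    [0,0,0,0,0,0,-0.5],
    [0,0,0,0,0,0,-0.5],
    [0,0,0,0,0,0,-0.5],
    [0,0,0,0,0,0,-0.5],
    [0,0,0,0,0,0,-0.5],
    [0,0,0,0,0,0,-0.5],
    [0,0,0,0,0,0,-0.5],
    [0,0,0,0,0,0,-0.5],
    [0,0,0,0,0,0,-0.5],
    [0,0,0,0,0,0,-0.5],
  ],
)

```text
time: 28.8
ee_pos: [0.5124, -0.157, 0.1214]
eef_rot: [0.708, 0.706, 0.001, 0.002]
ft_force: [1.2, 0.1, -0.1]
width: 0.0653
```

```bash
python3 chk.py
```

```text
pos [ 0.5124 -0.157   0.1214] F [ 0.01 -0.59 -0.06] w 0.065 t 28.95
shift tool [ 0.     -0.0014  0.0014] rot deg [ 0.23  0.06 -0.22]
F [[-0.22, 0.89, -0.02], [-0.16, -1.3, 0.73], [0.01, -0.59, -0.06]] block mm [-0.3  -0.26 -0.16] 364
```

Released: the block reads -0.25 mm, which is the spindle's weight alone. Next I'll retreat straight up and to a view position.

Call:
send_rows(
  steps=[
    [0,0,0,0,0,-0.005,-0.5],
    [0,0,0,0,0,-0.01,-0.5],
    [0,0,0,0,0,-0.012,-0.5],
    [0,0,0,0,0,-0.015,-0.5],
    [0,0,0,0,0,-0.015,-0.5],
    [0,0,0,0,0,-0.02,-0.5],
    [0,0,0,-0.015,0,-0.02,-0.5],
    [0,0,0,-0.02,0,-0.015,-0.5],
    [0,0,0,-0.02,0,0,-0.5],
    [0,0,0,-0.005,0,0,-0.5],
  ],
)

```text
time: 29.95
ee_pos: [0.5128, -0.2177, 0.2482]
eef_rot: [0.707, 0.707, 0.003, 0.005]
ft_force: [-0.3, 0.1, -1.1]
width: 0.0653
```

Call:
send_rows(
  steps=[
    [0,0,0,-0.01,0,0,-0.5],
    [0,0,0,0,0,0,-0.5],
    [0,0,0,0,0,0,-0.5],
    [0,0,0,0,0,0,-0.5],
    [0,0,0,0,0,0,-0.5],
    [0,0,0,0,0,0,-0.5],
    [0,0,0,0,0,0,-0.5],
    [0,0,0,0,0,0,-0.5],
    [0,0,0,0,0,0,-0.5],
    [0,0,0,0,0,0,-0.5],
  ],
)

```text
time: 30.95
ee_pos: [0.5131, -0.2247, 0.2482]
eef_rot: [0.706, 0.708, 0.003, 0.004]
ft_force: [0.5, 0.7, -0.1]
width: 0.0655
```

```bash
python3 chk.py
python3 - <<'E'
from h import *
o=[]
for n in("scene","side"):
    P=camera_params(n);im,d=camera(n);np.savez(n+"F.npz",im=im,d=d)
    u,v=proj(P,(.511,-.1553,.105)).astype(int);o.append(cv2.resize(im[v-45:v+45,u-45:u+45],None,fx=4.4,fy=4.4,interpolation=3))
    cv2.imwrite(f"pics/{n}F.png",im)
    if n=="side":
        # dome top height
        pts=[dep(P,uu,vv,d[vv,uu]) for vv in range(v-40,v+10) for uu in range(u-20,u+20) if d[vv,uu]>0]
        pts=np.array(pts); k=np.hypot(pts[:,0]-.511,pts[:,1]+.157)<.02
        print("top z",np.sort(pts[k][:,2])[-12:])
cv2.imwrite("pics/f.png",np.hstack(o))
E
```

```text
pos [ 0.513  -0.2248  0.2482] F [-1.19  0.33  0.71] w 0.0653 t 31.1
shift tool [ 0.0679 -0.0032  0.1282] rot deg [0.59 0.04 0.12]
F [[-1.33, 0.12, 0.42], [-0.25, 0.25, 0.13], [-1.19, 0.33, 0.71]] block mm [-0.28 -0.22 -0.24] 480
top z [0.15503702 0.15538071 0.1554321  0.15543695 0.15571579 0.15589616
 0.15622755 0.15653834 0.15704029 0.15717958 0.15718181 0.1573615 ]
```

View pics/f.png

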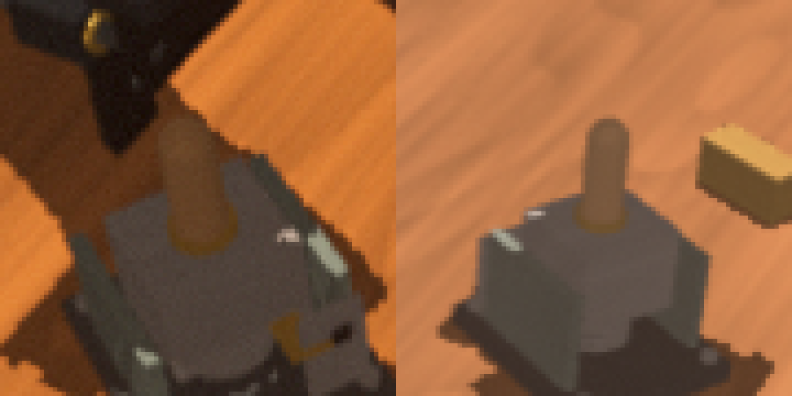

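View pics/sideF.png

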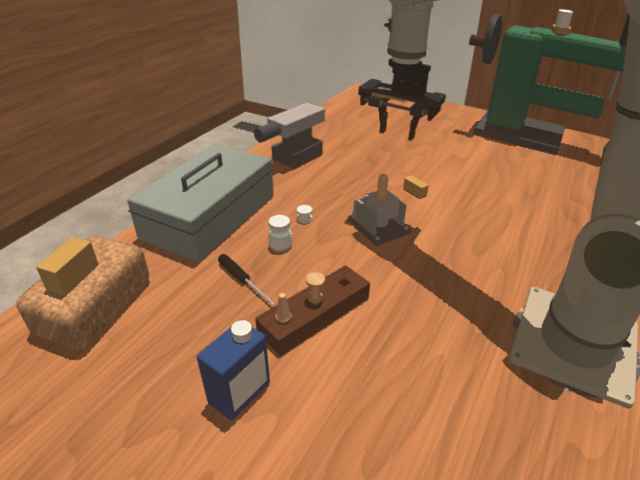

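The spindle stands upright in the socket with its flange on the block. The dome top measures about 0.156 m (expected 0.156). The other objects are in place and the robot is clear of everything.

```bash
python3 -c "
from bench import *
print(close_job())"
```

```text
the job is handed in; nothing more can be done
None
```

The spindle is home in the socket, the 12 N tug test held, and the job is handed in at about 31 s of the 64 s allowed.

- **Fit:** I took the spindle out of the rack and pushed it down until it snapped in. Readings between moves showed at most about 7 N of push. I can't see the peak inside a move, so the true maximum is not measured. A light extra press then met about 5 N/mm, the holder spring's own stiffness, which means the shoulder was on the block.
- **Tug:** The block rose 2.45 mm, or about 12 N, and stayed there for more than a second. The raw wrist reading was about 15.5 N, which includes the spindle's weight and the sensor offset.
- **Release:** I eased the pull off before letting go. The block then stood at about -0.25 mm, close to the -0.3 mm expected from the spindle's weight.
- **Last pictures:** The spindle is upright with its flange on the block. The dome top measured about 0.156 m, as it should be. In the side view the other two tools and the bystanders look unmoved, and the gripper is clear of everything.

Some checks did not agree exactly:
- **Socket position:** The cameras differed by 2 to 3 mm on where the socket was. I used the wrist camera's value, adjusted by the scene view, and the nose went in without resistance.
- **Tool height during the tug:** The tool rose about 4.4 mm while the block rose 2.45 mm. I put this down to give in the grip, because the tool came back to its original height when eased.

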